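# Find the full cartridge by its weight and load it in the dispenser

### The job

One of the two sealant cartridges in the dowel rack is full and the other is spent: lift them to feel which is which, lay the full one in the bench dispenser's cradle with its nozzle in the slot of the front plate, and put the spent one in the wooden scrap tray. Push the dispenser's plunger forward by its upright grip until you feel the cartridge pressed home between the plunger disc and the front plate, snug but gently (more than 15 N on the cartridge would burst it), let go so that it stays snug, and leave the other things on the bench where they are.

Things in the scene. Friction and masses are not known exactly. Their poses are not given: they have to be found in the camera images.
- cartridge_1: one of two sealed opaque cartridges that look alike: white tube, 42 mm diameter, 140 mm long, level; grip it round the tube. One is full (0.34 to 0.43 kg), one spent (0.09 to 0.10 kg): only the weight tells, and it differs from start to start. Origin on the axis at the tube's middle, x along the tube to the nozzle
- cartridge_2: one of two sealed opaque cartridges that look alike: white tube, 42 mm diameter, 140 mm long, level; grip it round the tube. One is full (0.34 to 0.43 kg), one spent (0.09 to 0.10 kg): only the weight tells, and it differs from start to start. Origin on the axis at the tube's middle, x along the tube to the nozzle
- cartridge_1_nozzle (a point): tip of cartridge_1's grey nozzle stub (15 mm thick, 22 mm long), on the axis, 92 mm ahead of the tube's middle
- cartridge_2_nozzle (a point): the same point of cartridge_2
- rack: fixed wooden rack, 226 x 184 mm; the cartridges lie in it side by side on pairs of dowels, their axes 84 mm apart and 46 mm above the bench; its two end boards are 42 mm high. Origin under its middle on the bench; x is the way the nozzles point
- dispenser: fixed bench cartridge dispenser: 302 x 100 mm plywood base, two steel rails as open-topped cradle, slotted grey front plate (yoke) across the rails at the +x end, grey bulkhead at the -x end (front face at x = -115 mm) through which the plunger runs; both 90 mm high. Origin on the bench under the cradle; x is the way the plunger pushes
- cradle (a point): 62 mm above the dispenser's origin, on the axis of a cartridge lying on the rails (y = 0), axes as the dispenser's. A tube laid with its middle at x = -10 mm always clears front plate and drawn-back plunger disc; on the rails it slides with 2 to 4.5 N of drag
- front_end (a point): front end of the dispenser's base at bench height, 147 mm ahead of its origin. Front plate: 5 mm thick, open-topped slot 21 mm wide for the nozzle, slot floor 46 mm above the bench. Its rear face, where the cartridge's front end stops, is clamped somewhere 53 to 81 mm behind this point, as the last user left it; not measured
- plunger (a joint): how far the plunger is pushed in (m): 0 back, 0.066 at most, starts at 0 to 0.008. Face of its 34 mm disc at dispenser x = -100 mm + this. A clutch gives a steady drag of 5 N and keeps the rod where it is left, holding up to 5 N of squeeze on the cartridge. Cartridge home at 0.026 to 0.054, by the front plate's place: a hard stop, the force rises at once
- plunger_grip (a point): middle of the upright black grip sleeve at the rear end of the plunger rod: 16 mm in diameter, from 74 to 122 mm above the bench, this point at 98 mm; moves with the plunger. It can be pinched from above or pushed from behind with closed fingers
- scrap_tray: fixed open wooden tray, 210 (x) x 150 (y) x 50 mm, walls and floor 7 mm. Origin under its middle on the bench
- tape_measure: bystander: tape measure lying on its side, 73 x 76 x 36 mm; origin under its middle
- hex_keys: bystander: folded hex key set, 30 x 105 x 24 mm; origin under its middle

How it is judged:
By the outcome, as a careful person would: the job done as asked, in the order asked, and still so for the second after the job is handed in, with the robot touching nothing.
It also fails if it takes over 67 s, if anything falls off the work surface, if the arm or the gripper's body presses on something with over 40 N, if the wrist force passes 120 N, or if a joint passes its speed limit or range.

### The arm

A 7-joint arm with a two-finger parallel gripper is mounted at the origin on the work surface; the furniture and walls round the work are solid. World frame = base frame: x ahead of the robot, y to its left, z up, the work surface at z = 0. Lengths are in m, angles in rad, forces in N, time in s.
With the tool pointing down it reaches from about 0.4 to 0.925 m from the base axis. Payload 5.6 kg.
Tool frame: the origin (TCP) lies midway between the tips of the shut fingers; the grasp point (between the pads) lies manip.grasp_offset behind it (manip.grasp_offset is the distance from the TCP to the grasp point, in m); z points along the fingers, y is the line along which they close (so a half turn about z gives the same grasp; the last joint's range is limited). The gripper opens to 85 mm and grips with 20 to 120 N. Pads are 22 mm wide; open, the fingers measure 114 mm over their backs; the gripper's body (76 mm by 85 mm) begins 54 mm behind the grasp point. The pads swing forward as they close: fully open they stand 13 mm farther back than shut.
Start: joints at [1.286, 0.468, -0.012, 1.603, 0.006, 1.071, -0.056], TCP at [0.156, -0.631, 0.231] pointing down, gripper open.
Joint ranges: [-2.53, 2.53], [-0.31, 2.02], [-1.57, 1.55], [0.28, 2.44], [-1.29, 4.43], [0.15, 1.84], [-2.92, 2.92]. Speed limits (rad/s): [2.57, 2.57, 3.14, 3.14, 3.14, 3.14, 3.14].

### API

Orientations are given as a unit quaternion [w, x, y, z].
In Python, from rig import manip gives the robot as it stands.
- The arm moves only by the tool play_rows, never from a script. Its arguments are lists of equal length, an entry for each row: "travel": the shift along the world's x, y, z normalised to -1 to 1, where 1 is 400 mm, a list of three; "angular": the turn, a rotation vector about the world's x, y, z normalised to -1 to 1, where 1 is pi/2 rad, a list of three. In form: {"travel": [[tx, ty, tz], ...], "angular": [[wx, wy, wz], ...]}. A call has 1 to 10 rows; each row shifts and turns the commanded pose from where the row before left it; what a row does not reach is not made up. A row lasts 1/12 s, in which the tool goes at most 41.7 mm and 7.16 degrees, less where a joint would pass 70% of its speed; a pose out of reach is approached as far as the arm can. A call with a number of a shift or a turn outside -1 to 1 is refused whole. A call with a gripper value outside its range is refused whole. "grip" is the opening, from 0 (shut) to 1 (fully open), set as the call begins (left out, the last holds). The fingers move at their own pace and stop on an object; the grip force is fixed at half the most. Time passes only in rows, so rows that do not move let the fingers close. It gives the time, the measured TCP pose, the force, the opening and the grip force at its end, in the units of the state.
- manip.get_obs(): the state, without advancing time (a new reading comes with each control period).
- manip.read_camera(name): name is "side" or "top"; returns (picture, depth): 480x640x3 uint8, red, green, blue; 480x640 float32, m along the optical axis (not along the pixel's ray), 0 where there is no reading.
- manip.get_calibration(name): a dict with "fov_y" (degrees; the focal length in pixels is half the picture's height over the tangent of half this angle, whatever the lens; pixels are square), "cx", "cy" (the principal point, pixels), "dist" ([k1, k2, p1, p2, k3] as OpenCV has them; the pictures are not rectified), "xyz" and "attitude" of the camera in the world. Camera axes: x right, y down, z forward; pixel columns grow to the right and rows downward; lengths in m; the calibration is good to about 2 mm. A picture is of the moment at which its call begins. get_calibration takes no time and is no camera call.
- manip.job_done(): hands the job in; it is judged then, once.
Trained networks look in the newest picture that a camera, given by its name, has taken for a name from the list of things; names that differ only in an ending like _2 or _b are one class to them, and where a whole thing is asked for, a point or a joint stands for the part that bears it (a point fixed in the world has none). Each returns a list of dicts, best first, with "score" (0 to 1); they miss things now and then, are a little off and sometimes report something else, mostly with a low value. They report only what shows in the picture. A call takes as long as a camera call.
- manip.boxes_of(camera, name): "xyz" ([x, y, z] in m, in world coordinates, good to about 4 mm: the middle of the surface that is visible of it).
- manip.masks_of(camera, name): "pixels" (480x640 bool, what is visible of it).
- manip.place_of(camera, name): "xyz" ([x, y, z] in m, in world coordinates, good to about 4 mm: a listed point, or the origin of a listed thing).
The state is a dict: "time": time; "joint_positions": joint angles; "qvel": joint speeds; "effort": joint torques, N m; "tcp_pos": TCP position; "tool_rot": TCP orientation; "contact_force": force on the tool from outside, world axes, zero at the start; "wrist_torque": the same for the moment, N m; "width": opening from 0.0 (shut) to 1.0 (fully open); "grip_force": force on a finger pad.
Only numpy, scipy, OpenCV 4.12 (cv2) and the standard library are available. Lean on these libraries where they do the work, as an engineer would, in place of code of your own. Each camera call takes 0.05 s, during which the arm holds its last target. There are 200 camera calls.

## Working session

There is one attempt and no reset: what is moved stays moved. The work goes in short steps, Python scripts to look and compute and a tool call to move; the robot and the scene stay as the last step left them, time stands still between calls to the robot, and variables do not carry over. Pictures are saved under pics/ and viewed, at most 10 in all, crops included, and the job is handed in when it is done.

Besides the shell and the picture viewer there is one more tool, called after "Request:" by a JSON object that holds its "fn" and its "kwargs", one argument or row to a line. play_rows: Moves the arm, as the interface text tells. Its arguments: {"type":"object","properties":{"travel":{"type":"array"},"angular":{"type":"array"},"grip":{"type":"number"}},"required":["travel","angular"]}

```bash
mkdir -p pics; ls
python3 - <<'E'
from rig import manip
import cv2,numpy as np
print(manip.grasp_offset)
for c in("top","side"):
    p,d=manip.read_camera(c); cv2.imwrite(f"pics/{c}0.png",p[:,:,::-1])
    k=manip.get_calibration(c);print(c,k)
    for n in("cartridge_1","cartridge_1_nozzle","rack","dispenser","cradle","front_end","plunger_grip","scrap_tray","tape_measure","hex_keys"):
        print(n,[(np.round(r["xyz"],4).tolist(),round(r["score"],2)) for r in manip.place_of(c,n)[:4]])
o=manip.get_obs();print({k:np.round(v,3).tolist() for k,v in o.items()})
E
```

```text
pics
0.0187
top {'fov_y': 42.15636492655404, 'cx': 315.9542587470543, 'cy': 243.70475563392603, 'dist': array([-0.14913096,  0.        ,  0.        ,  0.        ,  0.        ]), 'xyz': array([0.04477709, 0.24839648, 1.44432705]), 'attitude': array([ 0.08934113, -0.5071549 ,  0.84520633, -0.14296268])}
cartridge_1 [([0.4039, 0.2451, 0.0502], 0.6), ([0.4803, 0.2524, 0.0456], 0.58), ([0.3893, 0.3394, 0.0499], 0.16)]
cartridge_1_nozzle [([0.3899, 0.3364, 0.05], 0.81), ([0.5179, -0.0725, 0.0606], 0.44), ([0.5134, 0.0693, 0.0025], 0.38)]
rack [([0.4421, 0.2479, 0.0023], 0.88)]
dispenser [([0.5105, -0.077, -0.0024], 0.9), ([0.3829, 0.0195, -0.0022], 0.7)]
cradle [([0.5122, -0.0714, 0.0591], 0.78)]
front_end [([0.5139, 0.0709, 0.0016], 0.66)]
plunger_grip [([0.5086, -0.309, 0.1005], 0.82), ([0.4419, 0.25, 0.0012], 0.36)]
scrap_tray [([0.3874, -0.2806, 0.0026], 0.79)]
tape_measure [([0.3861, 0.0167, -0.0019], 0.72)]
hex_keys [([0.3829, -0.0841, -0.0035], 0.75)]
side {'fov_y': 55.88655836163564, 'cx': 324.22979388211866, 'cy': 236.65678148669144, 'dist': array([-0.02152213,  0.        ,  0.   
[... 413 characters left out ...]
[([0.5094, -0.0764, 0.001], 0.61)]
cradle [([0.5121, -0.0775, 0.0626], 0.61)]
front_end [([0.5133, 0.0757, -0.0017], 0.89)]
plunger_grip [([0.5088, -0.3026, 0.0973], 0.68)]
scrap_tray [([0.3861, -0.28, 0.0], 0.68)]
tape_measure [([0.3831, 0.0152, 0.0053], 0.91)]
hex_keys [([0.3859, -0.0877, 0.0019], 0.91)]
{'time': 1.1, 'joint_positions': [1.286, 0.467, -0.012, 1.603, 0.006, 1.071, -0.056], 'qvel': [-0.0, -0.001, -0.0, 0.001, 0.0, 0.0, -0.0], 'effort': [0.0, -53.225, 0.021, -25.163, 0.011, 0.001, -0.0], 'tcp_pos': [0.156, -0.631, 0.231], 'tool_rot': [0.0, 0.993, 0.121, -0.0], 'contact_force': [-0.669, -0.164, -0.034], 'wrist_torque': [-0.005, 0.009, 0.014], 'grip_force': 0.0, 'width': 1.002}
```

View pics.

View pics/top0.png

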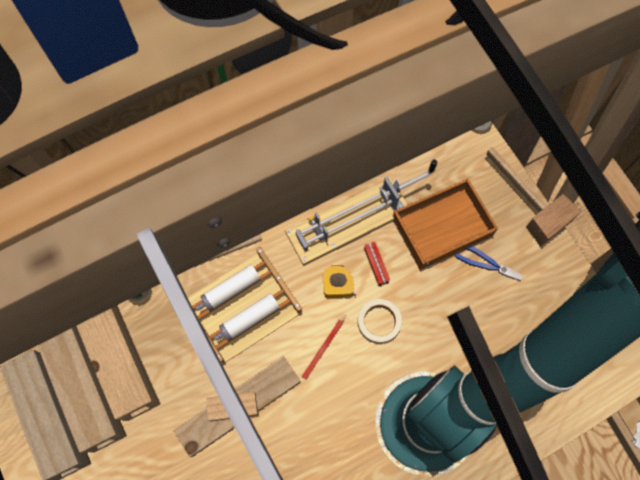

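View pics/side0.png

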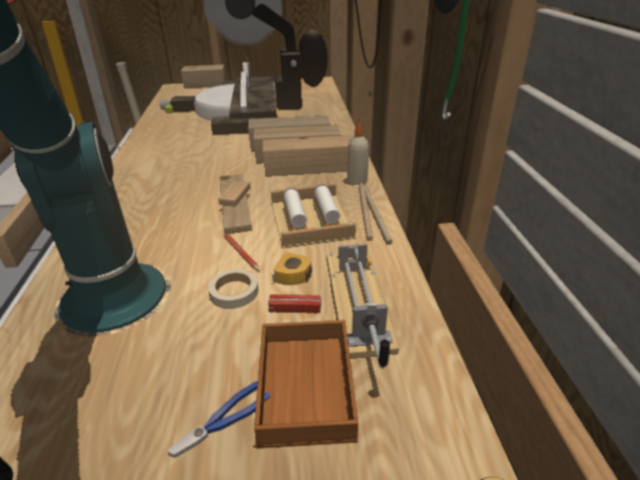

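```bash
cat > h.py <<'E'
from rig import manip
import cv2,numpy as np
from scipy.spatial.transform import Rotation as R
def cloud(c):
    p,d=manip.read_camera(c);k=manip.get_calibration(c)
    f=240/np.tan(np.radians(k["fov_y"])/2)
    K=np.array([[f,0,k["cx"]],[0,f,k["cy"]],[0,0,1]])
    v,u=np.mgrid[:480,:640]
    n=cv2.undistortPoints(np.stack([u,v],-1).reshape(-1,1,2).astype(float),K,k["dist"]).reshape(480,640,2)
    P=np.dstack([n,np.ones((480,640))])*d[...,None]
    q=k["attitude"]
    W=P@R.from_quat([q[1],q[2],q[3],q[0]]).as_matrix().T+k["xyz"]
    W[d==0]=np.nan
    return p,W
def crop(W,x0,x1,y0,y1,z0,z1):
    X=W.reshape(-1,3);return X[(X[:,0]>x0)&(X[:,0]<x1)&(X[:,1]>y0)&(X[:,1]<y1)&(X[:,2]>z0)&(X[:,2]<z1)]
def ob():
    o=manip.get_obs();print({k:np.round(o[k],4).tolist() for k in("time","tcp_pos","tool_rot","contact_force","wrist_torque","width","grip_force")})
E
python3 - <<'E'
from h import *
for c in("top","side"):
    p,W=cloud(c)
    print(c)
    if c=="top":
        for u,v in((165,280),(210,365),(250,440),(480,360),(515,90),(560,160),(230,160),(230,200),(210,230)):print((u,v),np.round(W[v,u],3))
    for m in manip.masks_of(c,"cartridge_1")[:4]:
        X=W[m["pixels"]];X=X[np.isfinite(X[:,0])]
        print("mask",m["score"],len(X),X.mean(0).round(3),X.min(0).round(3),X.max(0).round(3))
    for x0,x1 in((.35,.435),(.435,.52)):
        X=crop(W,x0,x1,.17,.33,.048,.075)
        if len(X)>10:
            t=X[X[:,2]>np.percentile(X[:,2],60)]; s=np.polyfit(t[:,1],t[:,0],1)
            print("tube",len(X),"slope",s[0].round(4),"x at y.25",np.polyval(s,.25).round(4),"y",np.percentile(X[:,1],[0,1,50,99,100]).round(4),"z",np.percentile(X[:,2],[50,95,100]).round(4))
    X=crop(W,.43,.6,-.35,.12,.02,.15)
    for y in np.arange(-.33,.1,.01):
        S=X[abs(X[:,1]-y)<.005]
        if len(S):
            T=S[S[:,2]>.05]; print(round(y,3),len(S),"zmax",S[:,2].max().round(3),"x",(T[:,0].min().round(3),T[:,0].mean().round(4),T[:,0].max().round(3),len(T)) if len(T) else "")
E
```

```text
top
(165, 280) [0.13  0.27  1.218]
(210, 365) [0.094 0.269 1.213]
(250, 440) [0.063 0.268 1.211]
(480, 360) [0.048 0.178 1.209]
(515, 90) [0.142 0.096 1.207]
(560, 160) [0.104 0.096 1.203]
(230, 160) [0.233 0.213 1.087]
(230, 200) [0.211 0.225 1.08 ]
(210, 230) [0.212 0.244 1.049]
mask 0.84 1142 [0.478 0.256 0.061] [0.455 0.178 0.002] [0.524 0.344 0.077]
mask 0.71 1174 [0.395 0.246 0.062] [0.371 0.168 0.003] [0.438 0.334 0.076]
tube 1120 slope -0.0996 x at y.25 0.3975 y [0.1713 0.1742 0.2459 0.3258 0.3298] z [0.0643 0.0706 0.0748]
tube 1059 slope -0.0953 x at y.25 0.4817 y [0.1805 0.1829 0.2537 0.324  0.3298] z [0.0642 0.0709 0.0744]
-0.33 22 zmax 0.058 x (np.float64(0.454), np.float64(0.4566), np.float64(0.459), 8)
-0.32 26 zmax 0.057 x (np.float64(0.453), np.float64(0.4563), np.float64(0.459), 9)
-0.31 59 zmax 0.129 x (np.float64(0.453), np.float64(0.4985), np.float64(0.517), 41)
-0.3 89 zmax 0.126 x (np.float64(0.456), np.float64(0.5035), np.float64(0.517), 72)
-0.29 39 zmax 0.072 x (np.float64(0.454), np.float64(0.4941), np.float64(0.515), 21)
-0.28 38 zmax 0.075 x (np.float64(0.
[... 4840 characters left out ...]
0.048 x 
-0.12 40 zmax 0.048 x 
-0.11 56 zmax 0.05 x 
-0.1 57 zmax 0.048 x 
-0.09 63 zmax 0.048 x 
-0.08 54 zmax 0.048 x 
-0.07 46 zmax 0.048 x 
-0.06 48 zmax 0.048 x 
-0.05 44 zmax 0.048 x 
-0.04 50 zmax 0.048 x 
-0.03 44 zmax 0.048 x 
-0.02 55 zmax 0.049 x 
-0.01 359 zmax 0.09 x (np.float64(0.481), np.float64(0.5127), np.float64(0.541), 195)
0.0 238 zmax 0.09 x (np.float64(0.482), np.float64(0.5072), np.float64(0.542), 110)
0.01 29 zmax 0.045 x 
0.02 8 zmax 0.046 x 
0.03 17 zmax 0.048 x 
0.04 74 zmax 0.05 x (np.float64(0.517), np.float64(0.523), np.float64(0.529), 2)
0.05 56 zmax 0.051 x (np.float64(0.532), np.float64(0.5316), np.float64(0.532), 1)
0.06 10 zmax 0.023 x 
0.07 4 zmax 0.021 x
```

The top picture shows the rack with tubes at about (230,285) and (248,315), nozzles toward lower left (world +y). The dispenser runs from (290,240) to its grip at (433,167), with the tray at (445,222). The side picture agrees and shows the front plate at (352,255). Moving over toward the near tube now.

Request:
{"fn": "play_rows", "kwargs": {
  "travel": [
    [0.065,0.076,0],
    [0.065,0.076,0],
    [0.065,0.076,0],
    [0.065,0.076,0],
    [0.065,0.076,0],
    [0.065,0.076,0],
    [0.065,0.076,0],
    [0.065,0.076,0],
    [0.065,0.076,0],
    [0.065,0.076,0]
  ],
  "angular": [
    [0,0,0.035],
    [0,0,0.035],
    [0,0,0.035],
    [0,0,0.035],
    [0,0,0.035],
    [0,0,0.035],
    [0,0,0.035],
    [0,0,0.035],
    [0,0,0.035],
    [0,0,0.035]
  ],
  "grip": 1
}}

```text
time: 2.13
tcp_pos: [0.4166, -0.3256, 0.2317]
tool_rot: [0.0, 0.922, 0.387, 0.0]
contact_force: [0.5, -0.8, 0.5]
width: 0.999
grip_force: 0.0
```

Request:
{"fn": "play_rows", "kwargs": {
  "travel": [
    [0.06,0.076,0],
    [0.02,0.095,0],
    [0,0.1,0],
    [0,0.1,0],
    [0,0.1,0],
    [0,0.1,0],
    [0,0.1,0],
    [0,0.1,0],
    [0,0.1,0],
    [0,0.1,0]
  ],
  "angular": [
    [0,0,0.035],
    [0,0,0.035],
    [0,0,0.035],
    [0,0,0.035],
    [0,0,0.035],
    [0,0,0.035],
    [0,0,0.035],
    [0,0,0.035],
    [0,0,0.035],
    [0,0,0.035]
  ]
}}

```text
time: 2.97
tcp_pos: [0.4474, 0.063, 0.2318]
tool_rot: [0.001, 0.783, 0.622, 0.0]
contact_force: [1.4, -0.3, -0.0]
width: 0.997
grip_force: 0.0
```

Request:
{"fn": "play_rows", "kwargs": {
  "travel": [
    [-0.0204,0.075,-0.03],
    [-0.0204,0.075,-0.04],
    [-0.0204,0.075,-0.04],
    [-0.0204,0.075,-0.05],
    [-0.0204,0.075,-0.05],
    [-0.0204,0.075,-0.06],
    [0,0,0],
    [0,0,0]
  ],
  "angular": [
    [0,0,0.035],
    [0,0,0.035],
    [0,0,0.035],
    [0,0,0.035],
    [0,0,0.035],
    [0,0,0.033],
    [0,0,0],
    [0,0,0]
  ]
}}

```text
time: 3.63
tcp_pos: [0.397, 0.2428, 0.1223]
tool_rot: [-0.001, 0.67, 0.742, -0.001]
contact_force: [0.4, 0.7, 0.0]
width: 1.002
grip_force: 0.0
```

Run:
```python
from h import *
ob()
p,W=cloud("top");cv2.imwrite("pics/t1.png",cv2.resize(p[200:400,140:400,::-1],(780,600)))
p,W=cloud("side");cv2.imwrite("pics/s1.png",cv2.resize(p[130:270,210:410,::-1],(800,560)))
X=crop(W,.475,.55,-.15,-.02,.03,.06)
for n,S in(("lo",X[X[:,0]<.51]),("hi",X[X[:,0]>.51])):
    print(n,len(S),np.polyfit(S[:,1]+.07,S[:,0],1).round(4),S[:,0].min(),S[:,0].max())
X=crop(W,.475,.55,-.03,.03,.06,.09)
X=X[X[:,2]>.06]
print("yoke y pct",np.percentile(X[:,1],[2,10,50,90,98]).round(4),"x",X[:,0].min(),X[:,0].max())
print(np.histogram(X[:,0],np.arange(.475,.55,.003)))
for a in("front_end","cradle","plunger_grip"):
    print(a,[(np.round(r["xyz"],4).tolist(),r["score"]) for r in manip.place_of("side",a)[:2]])
```

```text
{'time': 3.6333, 'tcp_pos': [0.397, 0.2428, 0.1223], 'tool_rot': [-0.001, 0.6703, 0.7421, -0.0011], 'contact_force': [0.4427, 0.684, 0.0149], 'wrist_torque': [-0.0553, -0.0375, -0.0042], 'width': 1.0016, 'grip_force': 0.0}
lo 161 [0.0064 0.4968] 0.4929266042390142 0.5010719552685088
hi 149 [0.0038 0.5246] 0.5212990986710992 0.5289194801171582
yoke y pct [-0.0079 -0.0071 -0.0052 -0.0033 -0.0018] x 0.48148631789501095 0.5418141892175611
(array([ 0,  0, 23, 12, 22, 17, 13, 22, 12,  0,  0,  0,  0,  0,  0,  8, 17,
       19, 11, 22, 14, 15,  7,  0,  0]), array([0.475, 0.478, 0.481, 0.484, 0.487, 0.49 , 0.493, 0.496, 0.499,
       0.502, 0.505, 0.508, 0.511, 0.514, 0.517, 0.52 , 0.523, 0.526,
       0.529, 0.532, 0.535, 0.538, 0.541, 0.544, 0.547, 0.55 ]))
front_end [([0.5161, 0.0747, -0.0009], 0.96), ([0.382, -0.086, 0.0012], 0.19)]
cradle [([0.3832, 0.0155, 0.0028], 0.56)]
plunger_grip [([0.5072, -0.3043, 0.0979], 0.9)]
```

View pics/s1.png

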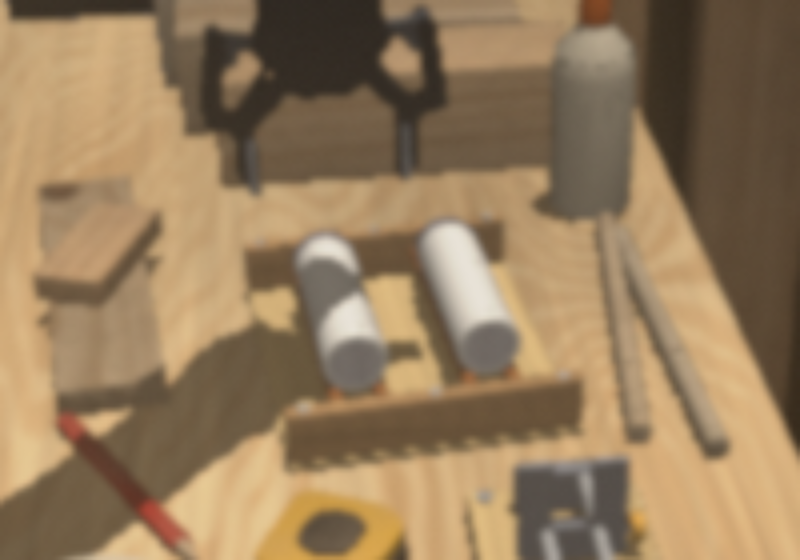

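Request:
{"fn": "play_rows", "kwargs": {
  "travel": [
    [0.004,0,-0.06],
    [0,0,-0.06],
    [0,0,-0.05],
    [0,0,-0.04],
    [0,0,-0.025],
    [0,0,0],
    [0,0,0]
  ],
  "angular": [
    [0,0,0],
    [0,0,0],
    [0,0,0],
    [0,0,0],
    [0,0,0],
    [0,0,0],
    [0,0,0]
  ]
}}

```text
time: 4.47
tcp_pos: [0.4007, 0.241, 0.0297]
tool_rot: [0.0, 0.672, 0.74, 0.0]
contact_force: [-0.9, -0.7, 0.9]
width: 0.996
grip_force: 0.0
```

The crop shows the open fingers (about 250 to 405, 180) astride the near tube (325, 240), with free gaps on both sides. Closing and lifting to weigh.

Request:
{"fn": "play_rows", "kwargs": {
  "travel": [
    [0,0,0],
    [0,0,0],
    [0,0,0],
    [0,0,0],
    [0,0,0],
    [0,0,0]
  ],
  "angular": [
    [0,0,0],
    [0,0,0],
    [0,0,0],
    [0,0,0],
    [0,0,0],
    [0,0,0]
  ],
  "grip": 0
}}

```text
time: 4.97
tcp_pos: [0.3999, 0.2413, 0.0302]
tool_rot: [0.0, 0.672, 0.741, -0.0]
contact_force: [-3.2, -2.3, 9.9]
width: 0.471
grip_force: 60.3
```

Request:
{"fn": "play_rows", "kwargs": {
  "travel": [
    [0,0,0.03],
    [0,0,0.04],
    [0,0,0.03],
    [0,0,0],
    [0,0,0],
    [0,0,0],
    [0,0,0],
    [0,0,0]
  ],
  "angular": [
    [0,0,0],
    [0,0,0],
    [0,0,0],
    [0,0,0],
    [0,0,0],
    [0,0,0],
    [0,0,0],
    [0,0,0]
  ]
}}

```text
time: 5.63
tcp_pos: [0.3998, 0.241, 0.0687]
tool_rot: [-0.0, 0.672, 0.741, -0.001]
contact_force: [-0.6, -0.3, -3.1]
width: 0.472
grip_force: 61.8
```

Run:
```python
from h import *
ob();manip.read_camera("side");ob();manip.read_camera("side");ob()
```

```text
{'time': 5.6333, 'tcp_pos': [0.3998, 0.241, 0.0687], 'tool_rot': [-0.0002, 0.6719, 0.7406, -0.0006], 'contact_force': [-0.6136, -0.3316, -3.1363], 'wrist_torque': [0.0241, 0.0404, 0.0228], 'width': 0.4716, 'grip_force': 61.8136}
{'time': 5.6833, 'tcp_pos': [0.3998, 0.2411, 0.0687], 'tool_rot': [-0.0002, 0.6719, 0.7407, -0.0005], 'contact_force': [-0.2721, -0.1424, -3.2442], 'wrist_torque': [0.0339, -0.0046, 0.0375], 'width': 0.4742, 'grip_force': 61.8134}
{'time': 5.7333, 'tcp_pos': [0.3999, 0.2412, 0.0688], 'tool_rot': [-0.0002, 0.6719, 0.7407, -0.0005], 'contact_force': [-0.1621, 0.1309, -2.7381], 'wrist_torque': [0.0206, 0.0107, -0.023], 'width': 0.4755, 'grip_force': 61.8136}
```

Request:
{"fn": "play_rows", "kwargs": {
  "travel": [
    [0,0,0.08],
    [0,0,0.08],
    [0.0307,-0.0911,0],
    [0.0307,-0.0911,0],
    [0.0307,-0.0911,0],
    [0.0307,-0.0911,0],
    [0.0307,-0.0911,0],
    [0.0307,-0.0911,0],
    [0.0307,-0.0911,0],
    [0.0307,-0.0911,0]
  ],
  "angular": [
    [0,0,0],
    [0,0,0],
    [0,0,-0.0074],
    [0,0,-0.0074],
    [0,0,-0.0074],
    [0,0,-0.0074],
    [0,0,-0.0074],
    [0,0,-0.0074],
    [0,0,-0.0074],
    [0,0,-0.0074]
  ]
}}

```text
time: 6.57
tcp_pos: [0.4985, -0.0521, 0.133]
tool_rot: [-0.0, 0.706, 0.708, -0.0]
contact_force: [1.2, 0.6, -2.6]
width: 0.47
grip_force: 63.3
```

Request:
{"fn": "play_rows", "kwargs": {
  "travel": [
    [0.0307,-0.0911,0],
    [0,0,0],
    [0,0,0],
    [0,0,0]
  ],
  "angular": [
    [0,0,-0.0074],
    [0,0,0],
    [0,0,0],
    [0,0,0]
  ]
}}

```text
time: 6.9
tcp_pos: [0.5102, -0.0861, 0.1328]
tool_rot: [-0.001, 0.71, 0.704, -0.0]
contact_force: [-0.3, -0.1, -3.0]
width: 0.477
grip_force: 63.3
```

Run:
```python
from h import *
ob()
for c in("top","side"):
    p,W=cloud(c)
    cv2.imwrite(f"pics/{c}2.png",cv2.resize(p[150:290,270:450,::-1] if c=="top" else p[150:400,280:440,::-1],None,fx=4 if c=="top" else 2.4,fy=4 if c=="top" else 2.4))
    for n in("cartridge_1","cartridge_1_nozzle"):
        print(c,n,[(np.round(r["xyz"],4).tolist(),round(r["score"],2)) for r in manip.place_of(c,n)[:3]])
    for m in manip.masks_of(c,"cartridge_1")[:3]:
        X=W[m["pixels"]];X=X[np.isfinite(X[:,0])&(X[:,2]>.12)&(X[:,1]<.05)]
        if len(X)<50: continue
        print(len(X),"y",np.percentile(X[:,1],[0,2,98,100]).round(4),"zmax",X[:,2].max().round(4))
        for y in np.arange(-.17,.03,.02):
            S=X[abs(X[:,1]-y)<.01]
            if len(S)>5: print(y.round(3),len(S),"xmin/max",np.percentile(S[:,0],[3,97]).round(4),"z",np.percentile(S[:,2],95).round(4))
```

```text
{'time': 6.9, 'tcp_pos': [0.5102, -0.0861, 0.1328], 'tool_rot': [-0.0008, 0.7098, 0.7044, -0.0001], 'contact_force': [-0.2634, -0.147, -2.9658], 'wrist_torque': [0.0133, 0.0527, -0.0069], 'width': 0.4765, 'grip_force': 63.2645}
top cartridge_1 [([0.4831, 0.2514, 0.0448], 0.9), ([0.5117, -0.0839, 0.1478], 0.86)]
top cartridge_1_nozzle [([0.5106, 0.0111, 0.1468], 0.61)]
773 y [-0.1522 -0.1494  0.0044  0.0101] zmax 0.2077
-0.15 80 xmin/max [0.4906 0.5205] z 0.173
-0.13 93 xmin/max [0.4908 0.5134] z 0.172
-0.11 7 xmin/max [0.49   0.4963] z 0.1666
-0.07 144 xmin/max [0.4909 0.5237] z 0.1742
-0.05 149 xmin/max [0.4905 0.5239] z 0.1739
-0.03 150 xmin/max [0.491  0.5234] z 0.1723
-0.01 118 xmin/max [0.4925 0.5246] z 0.1724
0.01 27 xmin/max [0.5047 0.5166] z 0.1617
side cartridge_1 [([0.5138, -0.082, 0.1484], 0.95), ([0.4834, 0.2571, 0.0396], 0.78), ([0.5126, 0.01, 0.1465], 0.69)]
side cartridge_1_nozzle [([0.5145, 0.0088, 0.1464], 0.85)]
1013 y [-0.155  -0.1531 -0.0422 -0.0265] zmax 0.172
-0.15 410 xmin/max [0.4914 0.5279] z 0.1698
-0.13 153 xmin/max [0.4904 0.5266] z 0.1704
-0.11 140 xmin/max [0.4903 0.5253] z 0.1704
-0.09 123 xmin/max [0.4916 0.5263] z 0.1706
-0.07 108 xmin/max [0.4948 0.5276] z 0.1705
-0.05 65 xmin/max [0.501  0.5279] z 0.1711
-0.03 14 xmin/max [0.5131 0.5276] z 0.1695
```

Request:
{"fn": "play_rows", "kwargs": {
  "travel": [
    [0.0015,0,-0.03],
    [0,0,-0.04],
    [0,0,-0.04],
    [0,0,-0.03],
    [0,0,-0.02],
    [0,0,0]
  ],
  "angular": [
    [0,0,0],
    [0,0,0],
    [0,0,0],
    [0,0,0],
    [0,0,0],
    [0,0,0]
  ]
}}

```text
time: 7.8
tcp_pos: [0.51, -0.0864, 0.0672]
tool_rot: [-0.002, 0.71, 0.705, -0.001]
contact_force: [0.5, -1.0, -3.8]
width: 0.475
grip_force: 63.2
```

Run:
```python
from h import *
ob()
p,W=cloud("side");cv2.imwrite("pics/s3.png",cv2.resize(p[210:370,300:420,::-1],None,fx=4.5,fy=3.7))
```

```text
{'time': 7.8, 'tcp_pos': [0.51, -0.0864, 0.0672], 'tool_rot': [-0.0015, 0.7096, 0.7046, -0.0009], 'contact_force': [0.5273, -1.0119, -3.7952], 'wrist_torque': [0.0365, -0.0068, -0.031], 'width': 0.475, 'grip_force': 63.2018}
```

View pics/s3.png

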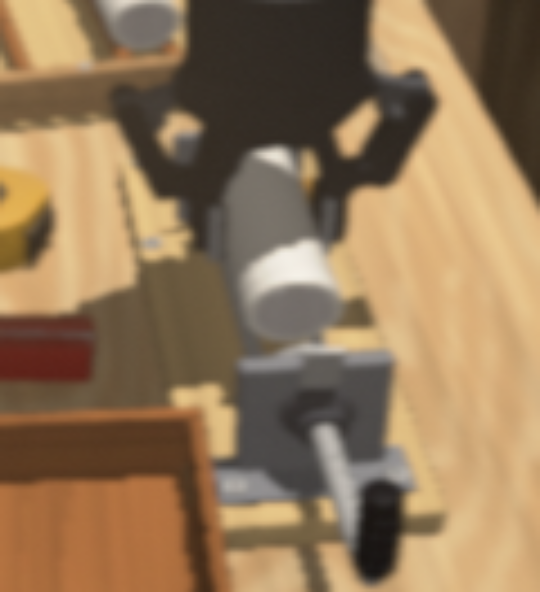

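The tube hangs centred over the rails, behind the disc at (315,345), and the nozzle has entered the slot without force. Lowering the rest.

Request:
{"fn": "play_rows", "kwargs": {
  "travel": [
    [0,0,-0.02],
    [0,0,-0.015],
    [0,0,-0.01],
    [0,0,-0.005],
    [0,0,0],
    [0,0,0]
  ],
  "angular": [
    [0,0,0],
    [0,0,0],
    [0,0,0],
    [0,0,0],
    [0,0,0],
    [0,0,0]
  ]
}}

```text
time: 8.35
tcp_pos: [0.5114, -0.0867, 0.0493]
tool_rot: [0.0, 0.71, 0.704, 0.0]
contact_force: [-0.2, 0.7, -3.7]
width: 0.473
grip_force: 63.3
```

Request:
{"fn": "play_rows", "kwargs": {
  "travel": [
    [0,0,-0.004],
    [0,0,-0.004],
    [0,0,0],
    [0,0,0]
  ],
  "angular": [
    [0,0,0],
    [0,0,0],
    [0,0,0],
    [0,0,0]
  ]
}}

```text
time: 8.68
tcp_pos: [0.5117, -0.0867, 0.0469]
tool_rot: [0.001, 0.71, 0.704, 0.0]
contact_force: [-3.2, 0.0, 5.6]
width: 0.471
grip_force: 64.3
```

Request:
{"fn": "play_rows", "kwargs": {
  "travel": [
    [0,0,0],
    [0,0,0],
    [0,0,0],
    [0,0,0]
  ],
  "angular": [
    [0,0,0],
    [0,0,0],
    [0,0,0],
    [0,0,0]
  ],
  "grip": 1
}}

```text
time: 9.02
tcp_pos: [0.5116, -0.0867, 0.0461]
tool_rot: [0.0, 0.71, 0.704, 0.0]
contact_force: [0.5, 0.6, 0.2]
width: 0.991
grip_force: 0.0
```

Request:
{"fn": "play_rows", "kwargs": {
  "travel": [
    [0,0,0.03],
    [0,0,0.07],
    [0,0,0.09],
    [0,0,0.09],
    [-0.008,0.09,0],
    [-0.008,0.09,0],
    [-0.008,0.09,0],
    [-0.008,0.09,0],
    [-0.008,0.09,0],
    [-0.008,0.09,0]
  ],
  "angular": [
    [0,0,0],
    [0,0,0],
    [0,0,0],
    [0,0,0],
    [0,0,0.0074],
    [0,0,0.0074],
    [0,0,0.0074],
    [0,0,0.0074],
    [0,0,0.0074],
    [0,0,0.0074]
  ]
}}

```text
time: 9.85
tcp_pos: [0.4919, 0.1309, 0.1591]
tool_rot: [0.0, 0.685, 0.729, 0.0]
contact_force: [0.4, 0.6, -0.3]
width: 1.001
grip_force: 0.0
```

Request:
{"fn": "play_rows", "kwargs": {
  "travel": [
    [-0.008,0.1,0],
    [-0.008,0.1,0],
    [-0.007,0.098,0],
    [0,0,-0.07],
    [0,0,-0.08],
    [0,0,-0.08],
    [0,0,-0.06],
    [0,0,-0.03],
    [0,0,0],
    [0,0,0]
  ],
  "angular": [
    [0,0,0.0074],
    [0,0,0.0074],
    [0,0,0.0074],
    [0,0,0],
    [0,0,0],
    [0,0,0],
    [0,0,0],
    [0,0,0],
    [0,0,0],
    [0,0,0]
  ]
}}

```text
time: 10.68
tcp_pos: [0.4832, 0.249, 0.0308]
tool_rot: [-0.0, 0.672, 0.741, 0.0]
contact_force: [0.4, 0.0, -0.3]
width: 1.001
grip_force: 0.0
```

Request:
{"fn": "play_rows", "kwargs": {
  "travel": [
    [0,0,0],
    [0,0,0],
    [0,0,0],
    [0,0,0],
    [0,0,0],
    [0,0,0]
  ],
  "angular": [
    [0,0,0],
    [0,0,0],
    [0,0,0],
    [0,0,0],
    [0,0,0],
    [0,0,0]
  ],
  "grip": 0
}}

```text
time: 11.18
tcp_pos: [0.4837, 0.2487, 0.0315]
tool_rot: [0.001, 0.672, 0.741, 0.001]
contact_force: [-1.3, -1.1, 8.0]
width: 0.473
grip_force: 60.2
```

Request:
{"fn": "play_rows", "kwargs": {
  "travel": [
    [0,0,0.03],
    [0,0,0.08],
    [0,0,0.08],
    [0,0,0.08],
    [0,0,0],
    [0,0,0],
    [0,0,0],
    [0,0,0]
  ],
  "angular": [
    [0,0,0],
    [0,0,0],
    [0,0,0],
    [0,0,0],
    [0,0,0],
    [0,0,0],
    [0,0,0],
    [0,0,0]
  ]
}}

```text
time: 11.85
tcp_pos: [0.4822, 0.2478, 0.1372]
tool_rot: [-0.0, 0.672, 0.741, -0.001]
contact_force: [0.0, -0.4, -0.5]
width: 0.47
grip_force: 60.9
```

Run:
```python
from h import *
ob()
p,W=cloud("side");cv2.imwrite("pics/s4.png",cv2.resize(p[220:460,240:420,::-1],None,fx=3,fy=2.5))
ob()
X=crop(W,.28,.5,-.42,-.14,.03,.06)
print("tray wall",np.percentile(X,[1,50,99],axis=0).round(3))
X=crop(W,.29,.48,-.40,-.15,.043,.06);r=cv2.minAreaRect((X[:,:2]*1000).astype(np.float32));print(r)
for n in("cartridge_1","scrap_tray"): print(n,[(np.round(r["xyz"],4).tolist(),round(r["score"],2)) for r in manip.place_of("side",n)[:3]])
```

```text
{'time': 11.85, 'tcp_pos': [0.4822, 0.2478, 0.1372], 'tool_rot': [-0.0003, 0.672, 0.7406, -0.001], 'contact_force': [0.0178, -0.3543, -0.4636], 'wrist_torque': [-0.0236, -0.0226, 0.0079], 'width': 0.4703, 'grip_force': 60.9483}
{'time': 11.9, 'tcp_pos': [0.4822, 0.2479, 0.137], 'tool_rot': [-0.0004, 0.6719, 0.7406, -0.0011], 'contact_force': [-0.6295, -0.9417, -0.0082], 'wrist_torque': [0.0437, -0.0637, -0.0421], 'width': 0.4704, 'grip_force': 60.9484}
tray wall [[ 0.31  -0.388  0.03 ]
 [ 0.39  -0.321  0.048]
 [ 0.495 -0.175  0.054]]
((393.9124450683594, -280.9661560058594), (212.5827178955078, 161.5915985107422), 86.80374908447266)
cartridge_1 [([0.481, 0.2541, 0.1474], 0.73), ([0.5126, -0.0808, 0.0592], 0.59)]
scrap_tray [([0.3859, -0.2793, -0.0001], 0.96)]
```

View pics/s4.png

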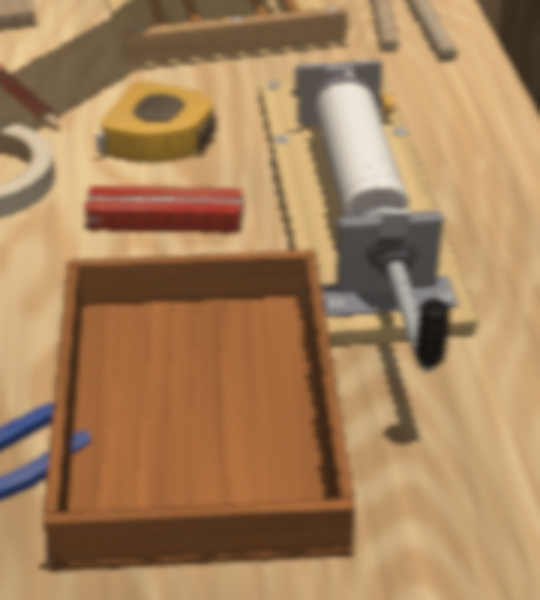

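The spent cartridge is the one in hand (about 0.5 N against 3.1 N), and the full one lies in the cradle (355,140 in the crop) with its nozzle in the slot. Carrying the spent one to the tray.

Request:
{"fn": "play_rows", "kwargs": {
  "travel": [
    [-0.017,-0.097,0],
    [-0.017,-0.097,0],
    [-0.017,-0.097,0],
    [-0.017,-0.097,0],
    [-0.017,-0.097,0],
    [-0.017,-0.097,0],
    [-0.017,-0.097,0],
    [-0.017,-0.097,0],
    [-0.017,-0.097,0],
    [-0.017,-0.097,0]
  ],
  "angular": [
    [0,0,-0.0052],
    [0,0,-0.0052],
    [0,0,-0.0052],
    [0,0,-0.0052],
    [0,0,-0.0052],
    [0,0,-0.0052],
    [0,0,-0.0052],
    [0,0,-0.0052],
    [0,0,-0.0052],
    [0,0,-0.0052]
  ]
}}

```text
time: 12.83
tcp_pos: [0.414, -0.1411, 0.1378]
tool_rot: [-0.0, 0.702, 0.713, -0.0]
contact_force: [1.0, -1.0, -1.0]
width: 0.467
grip_force: 61.0
```

Request:
{"fn": "play_rows", "kwargs": {
  "travel": [
    [-0.017,-0.097,0],
    [-0.017,-0.097,0],
    [-0.017,-0.097,0],
    [-0.014,-0.096,0],
    [0,0,-0.05],
    [0,0,-0.06],
    [0,0,-0.05],
    [0,0,-0.03],
    [0,0,0],
    [0,0,0]
  ],
  "angular": [
    [0,0,-0.0052],
    [0,0,-0.0052],
    [0,0,-0.0052],
    [0,0,-0.0052],
    [0,0,0],
    [0,0,0],
    [0,0,0],
    [0,0,0],
    [0,0,0],
    [0,0,0]
  ]
}}

```text
time: 13.67
tcp_pos: [0.389, -0.2936, 0.0617]
tool_rot: [-0.001, 0.713, 0.701, 0.0]
contact_force: [0.1, 0.5, -0.4]
width: 0.469
grip_force: 61.0
```

Run:
```python
from h import *
ob()
p,W=cloud("side");cv2.imwrite("pics/s5.png",cv2.resize(p[280:470,230:400,::-1],None,fx=3,fy=3))
```

```text
{'time': 13.6667, 'tcp_pos': [0.389, -0.2936, 0.0617], 'tool_rot': [-0.0008, 0.7128, 0.7014, 0.0001], 'contact_force': [0.1386, 0.475, -0.3538], 'wrist_torque': [0.0043, 0.0218, -0.015], 'width': 0.469, 'grip_force': 60.9778}
```

View pics/s5.png

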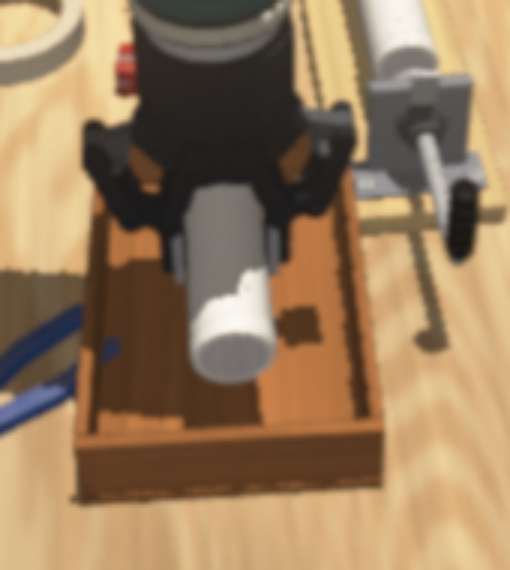

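The tube hangs centred over the tray floor (230,300), clear of all walls. Lowering it.

Request:
{"fn": "play_rows", "kwargs": {
  "travel": [
    [0,0,-0.03],
    [0,0,-0.04],
    [0,0,-0.025],
    [0,0,-0.012],
    [0,0,-0.005],
    [0,0,0],
    [0,0,0]
  ],
  "angular": [
    [0,0,0],
    [0,0,0],
    [0,0,0],
    [0,0,0],
    [0,0,0],
    [0,0,0],
    [0,0,0]
  ]
}}

```text
time: 14.3
tcp_pos: [0.3894, -0.2944, 0.0177]
tool_rot: [0.0, 0.713, 0.701, 0.0]
contact_force: [0.2, -1.1, 0.1]
width: 0.468
grip_force: 61.0
```

Request:
{"fn": "play_rows", "kwargs": {
  "travel": [
    [0,0,-0.005],
    [0,0,-0.005],
    [0,0,0],
    [0,0,0]
  ],
  "angular": [
    [0,0,0],
    [0,0,0],
    [0,0,0],
    [0,0,0]
  ]
}}

```text
time: 14.63
tcp_pos: [0.3893, -0.2946, 0.0137]
tool_rot: [0.001, 0.713, 0.701, 0.0]
contact_force: [-0.5, -0.1, 2.4]
width: 0.47
grip_force: 61.3
```

Request:
{"fn": "play_rows", "kwargs": {
  "travel": [
    [0,0,0],
    [0,0,0],
    [0,0,0],
    [0,0,0]
  ],
  "angular": [
    [0,0,0],
    [0,0,0],
    [0,0,0],
    [0,0,0]
  ],
  "grip": 0.95
}}

```text
time: 14.97
tcp_pos: [0.3889, -0.2942, 0.0132]
tool_rot: [-0.0, 0.713, 0.701, -0.0]
contact_force: [-0.8, 0.1, -0.4]
width: 0.948
grip_force: 0.0
```

Request:
{"fn": "play_rows", "kwargs": {
  "travel": [
    [0,0,0.03],
    [0,0,0.07],
    [0,0,0.09],
    [0,0,0.1],
    [0,0,0.1],
    [0,0,0.1],
    [0,0,0],
    [0,0,0]
  ],
  "angular": [
    [0,0,0],
    [0,0,0],
    [0,0,0],
    [0,0,0],
    [0,0,0],
    [0,0,0],
    [0,0,0],
    [0,0,0]
  ]
}}

```text
time: 15.63
tcp_pos: [0.39, -0.2951, 0.2125]
tool_rot: [0.003, 0.713, 0.701, -0.0]
contact_force: [-0.8, -0.5, -0.8]
width: 0.95
grip_force: 0.0
```

Request:
{"fn": "play_rows", "kwargs": {
  "travel": [
    [0.074,-0.045,0],
    [0.074,-0.045,0],
    [0.074,-0.045,0],
    [0.074,-0.045,0],
    [0,0,-0.08],
    [0,0,-0.08],
    [0,0,-0.08],
    [0,0,-0.09],
    [0,0,0],
    [0,0,0]
  ],
  "angular": [
    [0,0,0],
    [0,0,0],
    [0,0,0],
    [0,0,0],
    [0,0,0],
    [0,0,0],
    [0,0,0],
    [0,0,0],
    [0,0,0],
    [0,0,0]
  ],
  "grip": 0
}}

```text
time: 16.47
tcp_pos: [0.5055, -0.3647, 0.0748]
tool_rot: [-0.003, 0.713, 0.701, -0.0]
contact_force: [0.5, 0.9, 0.6]
width: 0.001
grip_force: 0.0
```

Run:
```python
from h import *
ob()
p,W=cloud("top");cv2.imwrite("pics/t6.png",cv2.resize(p[140:270,280:480,::-1],None,fx=4,fy=4))
for c in("top","side"):
    print([(np.round(r["xyz"],4).tolist(),round(r["score"],2)) for r in manip.place_of(c,"plunger_grip")[:2]])
ob()
```

```text
{'time': 16.4667, 'tcp_pos': [0.5055, -0.3647, 0.0748], 'tool_rot': [-0.0032, 0.7129, 0.7013, -0.0003], 'contact_force': [0.4725, 0.9163, 0.6346], 'wrist_torque': [0.0146, -0.0373, -0.0066], 'width': 0.0012, 'grip_force': 0.0}
[([0.5108, -0.3084, 0.0991], 0.83)]
[([0.5091, -0.3038, 0.0975], 0.59)]
{'time': 16.6167, 'tcp_pos': [0.5088, -0.3668, 0.0796], 'tool_rot': [0.0016, 0.713, 0.7011, 0.0004], 'contact_force': [-0.5639, -0.8823, 0.1889], 'wrist_torque': [-0.0244, 0.0262, 0.016], 'width': -0.0022, 'grip_force': 0.0}
```

View pics/t6.png

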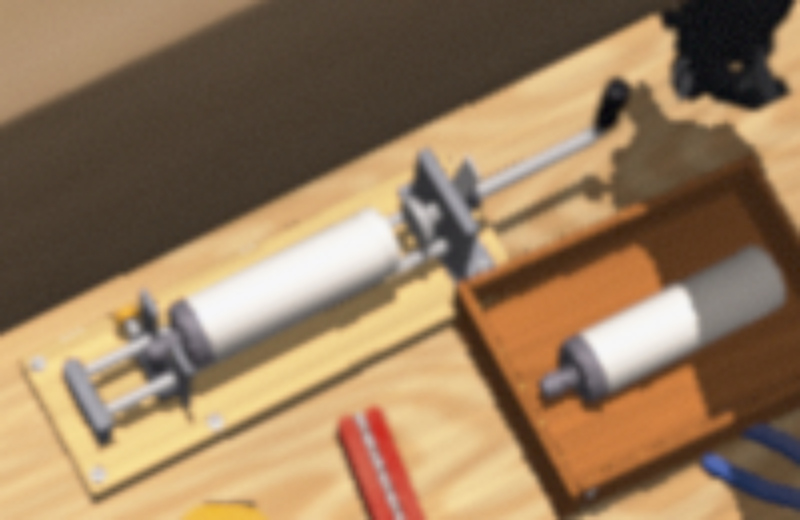

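The full cartridge lies in the cradle with its nozzle in the slot (165,350), and the disc is clear behind it (430,215). The spent cartridge lies in the tray (670,320), and the closed gripper stands behind the grip (610,105). Approaching the grip.

Request:
{"fn": "play_rows", "kwargs": {
  "travel": [
    [0,0.03,0],
    [0,0.03,0],
    [0,0.015,0],
    [0,0.006,0],
    [0,0.006,0],
    [0,0.006,0],
    [0,0.006,0],
    [0,0,0]
  ],
  "angular": [
    [0,0,0],
    [0,0,0],
    [0,0,0],
    [0,0,0],
    [0,0,0],
    [0,0,0],
    [0,0,0],
    [0,0,0]
  ]
}}

```text
time: 17.28
tcp_pos: [0.5076, -0.3271, 0.0775]
tool_rot: [0.001, 0.713, 0.701, -0.0]
contact_force: [0.7, -1.0, 1.5]
width: 0.002
grip_force: 0.0
```

Request:
{"fn": "play_rows", "kwargs": {
  "travel": [
    [0,0.005,0],
    [0,0.005,0],
    [0,0.005,0],
    [0,0.005,0],
    [0,0.005,0]
  ],
  "angular": [
    [0,0,0],
    [0,0,0],
    [0,0,0],
    [0,0,0],
    [0,0,0]
  ]
}}

```text
time: 17.7
tcp_pos: [0.5077, -0.3188, 0.0775]
tool_rot: [0.001, 0.714, 0.7, -0.0]
contact_force: [2.2, -5.2, -0.8]
width: 0.003
grip_force: 0.0
```

Request:
{"fn": "play_rows", "kwargs": {
  "travel": [
    [0,0.005,0],
    [0,0.005,0],
    [0,0.005,0]
  ],
  "angular": [
    [0,0,0],
    [0,0,0],
    [0,0,0]
  ]
}}

```text
time: 17.95
tcp_pos: [0.5077, -0.3128, 0.0776]
tool_rot: [0.001, 0.714, 0.7, -0.0]
contact_force: [0.6, -5.2, -0.3]
width: -0.001
grip_force: 0.0
```

Request:
{"fn": "play_rows", "kwargs": {
  "travel": [
    [0,0.005,0],
    [0,0.005,0],
    [0,0.005,0]
  ],
  "angular": [
    [0,0,0],
    [0,0,0],
    [0,0,0]
  ]
}}

```text
time: 18.2
tcp_pos: [0.5078, -0.3071, 0.0776]
tool_rot: [0.002, 0.714, 0.7, -0.0]
contact_force: [1.9, -8.1, -0.5]
width: -0.004
grip_force: 0.0
```

Request:
{"fn": "play_rows", "kwargs": {
  "travel": [
    [0,0.004,0],
    [0,0.004,0]
  ],
  "angular": [
    [0,0,0],
    [0,0,0]
  ]
}}

```text
time: 18.37
tcp_pos: [0.5078, -0.3046, 0.0776]
tool_rot: [0.002, 0.714, 0.7, -0.001]
contact_force: [1.8, -7.2, -2.3]
width: 0.002
grip_force: 0.0
```

Run:
```python
from h import *
p,W=cloud("top")
ob()
for n in("cartridge_1","plunger_grip","cartridge_1_nozzle"):print([(np.round(r["xyz"],4).tolist(),round(r["score"],2)) for r in manip.place_of("top",n)[:2]])
ob()
```

```text
{'time': 18.4167, 'tcp_pos': [0.5078, -0.3042, 0.0776], 'tool_rot': [0.0019, 0.7139, 0.7003, -0.0005], 'contact_force': [1.7179, -7.2605, -0.8453], 'wrist_torque': [-1.3172, -0.2991, -0.0862], 'width': -0.0039, 'grip_force': 0.0}
[([0.3868, -0.2901, 0.026], 0.88), ([0.5137, -0.0835, 0.0657], 0.74)]
[([0.5074, -0.2833, 0.0987], 0.58), ([0.3837, 0.0187, -0.0008], 0.5)]
[([0.512, 0.0133, 0.0652], 0.88)]
{'time': 18.5667, 'tcp_pos': [0.5078, -0.3042, 0.0776], 'tool_rot': [0.0018, 0.7139, 0.7003, -0.0004], 'contact_force': [2.3863, -7.0953, -1.7586], 'wrist_torque': [-1.2065, -0.3754, -0.0127], 'width': -0.0038, 'grip_force': 0.0}
```

Request:
{"fn": "play_rows", "kwargs": {
  "travel": [
    [0,0.0025,0],
    [0,0.0025,0],
    [0,0.0025,0]
  ],
  "angular": [
    [0,0,0],
    [0,0,0],
    [0,0,0]
  ]
}}

```text
time: 18.82
tcp_pos: [0.5078, -0.3017, 0.0776]
tool_rot: [0.002, 0.714, 0.7, -0.001]
contact_force: [2.1, -7.2, -0.8]
width: -0.004
grip_force: 0.0
```

Request:
{"fn": "play_rows", "kwargs": {
  "travel": [
    [0,0.0025,0],
    [0,0.0025,0]
  ],
  "angular": [
    [0,0,0],
    [0,0,0]
  ]
}}

```text
time: 18.98
tcp_pos: [0.5078, -0.3004, 0.0777]
tool_rot: [0.002, 0.714, 0.7, -0.001]
contact_force: [2.8, -11.4, -2.2]
width: 0.001
grip_force: 0.0
```

Request:
{"fn": "play_rows", "kwargs": {
  "travel": [
    [0,0,0],
    [0,0,0]
  ],
  "angular": [
    [0,0,0],
    [0,0,0]
  ]
}}

```text
time: 19.15
tcp_pos: [0.5078, -0.3004, 0.0777]
tool_rot: [0.002, 0.714, 0.7, -0.001]
contact_force: [2.3, -9.0, -1.9]
width: 0.001
grip_force: 0.0
```

Request:
{"fn": "play_rows", "kwargs": {
  "travel": [
    [0,0.0012,0],
    [0,0,0]
  ],
  "angular": [
    [0,0,0],
    [0,0,0]
  ]
}}

```text
time: 19.32
tcp_pos: [0.5078, -0.3003, 0.0777]
tool_rot: [0.003, 0.714, 0.7, -0.001]
contact_force: [2.9, -10.4, -2.5]
width: 0.0
grip_force: 0.0
```

Run:
```python
from h import *
for i in range(4):
    ob() if i in(0,3) else print(manip.get_obs()["contact_force"].round(2));manip.read_camera("side")
```

```text
{'time': 19.3167, 'tcp_pos': [0.5078, -0.3003, 0.0777], 'tool_rot': [0.0026, 0.7143, 0.6999, -0.0008], 'contact_force': [2.9453, -10.4403, -2.5311], 'wrist_torque': [-1.7658, -0.484, -0.0484], 'width': 0.0, 'grip_force': 0.0}
[  2.87 -10.87  -2.1 ]
[ 2.09 -9.84 -1.67]
{'time': 19.4667, 'tcp_pos': [0.5078, -0.3004, 0.0777], 'tool_rot': [0.0026, 0.7143, 0.6998, -0.0008], 'contact_force': [2.5624, -10.0376, -2.538], 'wrist_torque': [-1.7605, -0.4304, -0.0773], 'width': 0.0034, 'grip_force': 0.0}
```

Request:
{"fn": "play_rows", "kwargs": {
  "travel": [
    [0,0.0015,0],
    [0,0,0]
  ],
  "angular": [
    [0,0,0],
    [0,0,0]
  ]
}}

```text
time: 19.68
tcp_pos: [0.5078, -0.3003, 0.0777]
tool_rot: [0.003, 0.714, 0.7, -0.001]
contact_force: [1.7, -11.2, -4.0]
width: 0.002
grip_force: 0.0
```

Request:
{"fn": "play_rows", "kwargs": {
  "travel": [
    [0,0.001,0],
    [0,0,0]
  ],
  "angular": [
    [0,0,0],
    [0,0,0]
  ]
}}

```text
time: 19.85
tcp_pos: [0.5078, -0.3004, 0.0777]
tool_rot: [0.003, 0.715, 0.7, -0.001]
contact_force: [3.8, -11.9, -3.2]
width: 0.001
grip_force: 0.0
```

Hard stop confirmed: the tool stays put while the force climbs from 7 to 12 N. Backing off straight behind.

Request:
{"fn": "play_rows", "kwargs": {
  "travel": [
    [0,-0.003,0],
    [0,-0.005,0],
    [0,-0.02,0],
    [0,-0.05,0],
    [0,-0.07,0],
    [0,0,0.08],
    [0,0,0.1],
    [0,0,0.1],
    [0,0,0],
    [0,0,0]
  ],
  "angular": [
    [0,0,0],
    [0,0,0],
    [0,0,0],
    [0,0,0],
    [0,0,0],
    [0,0,0],
    [0,0,0],
    [0,0,0],
    [0,0,0],
    [0,0,0]
  ]
}}

```text
time: 20.68
tcp_pos: [0.5086, -0.3546, 0.1917]
tool_rot: [0.002, 0.713, 0.701, 0.001]
contact_force: [-0.4, 0.8, -1.1]
width: -0.003
grip_force: 0.0
```

Run:
```python
from h import *
ob()
p,W=cloud("top");cv2.imwrite("pics/t7.png",cv2.resize(p[140:300,280:480,::-1],None,fx=3.75,fy=3.75))
for n in("cartridge_1","plunger_grip","tape_measure","hex_keys"):print(n,[(np.round(r["xyz"],4).tolist(),round(r["score"],2)) for r in manip.place_of("top",n)[:2]])
```

```text
{'time': 20.6833, 'tcp_pos': [0.5086, -0.3546, 0.1917], 'tool_rot': [0.002, 0.7131, 0.7011, 0.0005], 'contact_force': [-0.4333, 0.82, -1.1412], 'wrist_torque': [0.0117, 0.0098, -0.0061], 'width': -0.0026, 'grip_force': 0.0}
cartridge_1 [([0.3904, -0.2885, 0.0285], 0.78), ([0.5149, -0.0755, 0.0629], 0.6)]
plunger_grip [([0.5097, -0.2807, 0.1005], 0.69)]
tape_measure [([0.5102, -0.2831, 0.1009], 0.64)]
hex_keys []
```

View pics/t7.png

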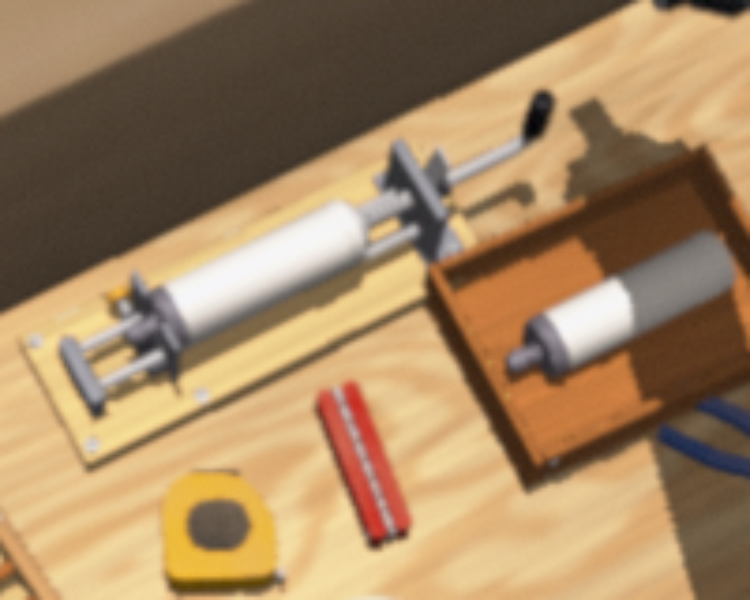

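The cartridge sits against the front plate (165,310) with the disc against its rear (365,215). The spent one is in the tray (620,300), and the tape measure and hex keys look untouched. Handing in.

```bash
python3 -c "
from rig import manip
print(manip.job_done())"
```

```text
the job is handed in; nothing more can be done
None
```

The job is handed in: the full cartridge (about 3.1 N when lifted) is pressed snug in the dispenser with roughly 7 N at most on it, the spent one (about 0.5 N) is in the scrap tray, and nothing else on the bench was moved.

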